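# Fetch the sample jar from behind the bottles and weigh it

## Robot

A 6-joint arm with a two-finger parallel gripper is mounted at the origin on the work surface. World frame = base frame: x ahead of the robot, y to its left, z up, the work surface at z = 0. Lengths are in m, angles in rad, forces in N, time in s.
With the tool pointing down it reaches from about 0.225 to 0.875 m from the base axis. Payload 3.4 kg.
Tool frame: the origin (TCP) lies between the finger pads; the fingertips stand 11 mm ahead of it and the grasp point (between the pads) lies 8 mm behind it; z points along the fingers, y is the line along which they close (so a half turn about z gives the same grasp; the last joint's range is limited). The gripper opens to 85 mm and grips with 20 to 120 N. Pads are 22 mm wide; open, the fingers measure 114 mm over their backs; the gripper's body (76 mm by 85 mm) begins 54 mm behind the grasp point. The pads swing forward as they close: fully open they stand 13 mm farther back than shut.
Start: joints at [1.104, 0.276, 1.505, -0, 1.361, -0.121], TCP at [0.195, 0.541, 0.242] pointing down, gripper open.
Joint ranges: [-2.89, 2.89], [-0.75, 2.08], [0.22, 2.7], [-1.18, 4.32], [0.11, 2.71], [-2.7, 2.7]. Speed limits (rad/s): [2.57, 2.57, 3.14, 3.14, 3.14, 3.14].

## Interface

Orientations are given as a unit quaternion [w, x, y, z].
In Python, from rig import manip, imaging gives the robot as it stands. The module is installed in compiled form; this text tells all that it offers.
- The arm moves only by the tool jog_arm, never from a script. Its argument "deltas" is one flat list of numbers, 7 for each row, row after row: the turn, a rotation vector about the world's x, y, z in degrees, then the shift along the world's x, y, z in mm, then the opening, from 0 (shut) to 1 (fully open). In form: [ax, ay, az, tx, ty, tz, gripper, ax, ay, az, tx, ty, tz, gripper, ...]. A call has 1 to 20 rows; each row is the pose to reach, as a shift and turn from the pose commanded when the call began; what a row does not reach only later rows make up. A row lasts 1/10 s, in which the tool goes at most 50 mm and 8.59 degrees, less where a joint would pass 70% of its speed; a pose out of reach is approached as far as the arm can. A call with a gripper value outside its range is refused whole. The fingers move at their own pace and stop on an object; "grip_force" is the grip in N (left out, the last holds). Time passes only in rows, so rows that repeat a pose let the fingers close. It gives the time, the measured TCP pose, the force, the opening and the grip force at its end, in the units of the state.
- manip.get_state(): the state, without advancing time (a new reading comes with each control period).
- imaging.get_image(name): name is "scene" or "side" or "wrist"; returns the picture (384x512x3 uint8, blue, green, red); there is no depth.
- imaging.calibration(name): a dict with "mtx" (3x3 intrinsics, pixels), "cam_to_world" (4x4, takes a point from camera to world coordinates). Camera axes: x right, y down, z forward; pixel columns grow to the right and rows downward; lengths in m; the calibration is good to about 2 mm. A picture is of the moment at which its call begins: read the wrist's pose just before it. calibration takes no time and is no camera call; for the wrist camera it gives the pose at the moment of the call.
- manip.sign_off(): hands the job in; it is judged then, once.
The state is a dict: "clock": time; "qpos": joint angles; "qd": joint speeds; "effort": joint torques, N m; "position": TCP position; "ee_rot": TCP orientation; "contact_force": force on the tool from outside, world axes, zero at the start; "moment": the same for the moment, N m; "width": finger opening in m; "gripper_force": force on a finger pad.
Only numpy, scipy, OpenCV 4.12 (cv2) and the standard library are available. Lean on these libraries where they do the work, as an engineer would, in place of code of your own. Each camera call takes 0.05 s, during which the arm holds its last target. There are 200 camera calls.

## Task

The squat sample jar with the black lid stands in the back row of the grey spill tray, behind two tall bottles. Leave the jar where it is until you have stood both bottles upright inside the white side tray, then set the jar on the middle of the balance pan; only then put the bottles back, each centred upright in its own coaster (the round bottle in the round one, the square bottle in the square one and squared up with it). Set everything down without dropping or tipping it, and leave the two small white pots beside the jar where they are.

Things in the scene. Friction and masses are not known exactly. Their poses are not given: they have to be found in the camera images.
- round_bottle: tall round white plastic bottle with a paper label, white cap; body 56 mm in diameter with straight sides from 0 to 105 mm above its underside, then a tapering shoulder, cap 32 mm in diameter, 152 mm high in all, about 0.25 kg. Origin: centre of its underside; z up its axis. Starts upright in the round coaster.
- square_bottle: tall square white plastic bottle with a paper label, white cap; body 54 x 54 mm with straight sides from 0 to 106 mm above its underside, then a tapering shoulder, cap 32 mm in diameter, 152 mm high in all, about 0.25 kg. Origin: centre of its underside; z up its axis, x and y square to its sides. Starts upright in the square coaster.
- sample_jar: squat round glass jar with brown content and an overhanging black lid, to be weighed; glass 52 mm in diameter and 32 mm high, lid 56 mm in diameter above that, 48 mm high in all, about 0.12 kg. Origin: centre of its underside; z up. Starts upright on the floor of the spill tray, in any of the three places of the back row; its neighbours there are the pots, about 66 mm centre to centre, and the bottles stand about 95 mm from that row, on the robot's side.
- round_pot: small round white pot, 40 mm in diameter, 58 mm high, in the back row of the spill tray; not to be moved. Origin: centre of its underside.
- square_pot: small square white pot, 38 x 38 mm, 58 mm high, in the back row of the spill tray; not to be moved. Origin: centre of its underside.
- round_coaster: black round coaster fixed in the spill tray, 82 mm outside diameter. Origin: centre of its underside; its recessed floor, on which the bottle stands, is 3 mm above the origin; the rim rises to 8 mm and is 72 mm wide inside. Left or right of the square coaster, about 104 mm apart.
- square_coaster: black square coaster fixed in the spill tray, 82 x 82 mm outside. Origin: centre of its underside; recessed floor 3 mm above the origin; the rim rises to 8 mm, 72 x 72 mm inside. x and y are square to its sides.
- spill_tray: low grey tray fixed on the bench, 260 (x) x 230 (y) mm, rim 12 mm high and 4 mm thick. Origin: centre of its underside; floor 4 mm above it. x points from the row of coasters (robot's side) to the back row; both rows run along y.
- side_tray: low empty white tray fixed on the bench to the robot's left or right, 220 (x) x 150 (y) mm outside, walls 4 mm thick and 20 mm high. Origin: centre of its underside; the inner floor is 4 mm above it. Room for both bottles one after the other along x, e.g. 50 mm either side of the middle.
- balance: low white bench balance fixed on the other side, with a round steel pan 120 mm in diameter and a grey key panel towards the robot. Origin: on the bench directly below the centre of the pan; the pan's top is 52 mm above the origin. The housing reaches 143 mm from the origin towards the robot (-x), 73 mm away (+x) and 75 mm to either side, below the pan.
Things that resemble listed ones, but are neither listed nor needed, are in the scene too. What is shaped like the sample_jar but pink is not meant.

How it is judged:
On the way, in this order (a step that is already met when the one before it is completed fails the run):
1. both bottles stand released and upright in the side tray while the jar has not been moved (x of round_bottle in the frame of side_tray between -0.085 and 0.085 m and y of round_bottle in the frame of side_tray between -0.05 and 0.05 m and z of each of round_bottle, square_bottle in the frame of side_tray below 0.012 m and angle between each of round_bottle, square_bottle's own z axis and vertical below 0.08 rad and x of square_bottle in the frame of side_tray between -0.085 and 0.085 m and y of square_bottle in the frame of side_tray between -0.05 and 0.05 m and linear speed of each of round_bottle, square_bottle below 0.02 m/s and contact force between the fingers and round_bottle below 0.05 N and contact force between the fingers and square_bottle below 0.05 N and distance of sample_jar from where it was at the start of the episode below 0.015 m), for 0.2 s.
2. the jar stands released on the balance pan while both bottles are still in the side tray (x of round_bottle in the frame of side_tray between -0.085 and 0.085 m and y of round_bottle in the frame of side_tray between -0.05 and 0.05 m and z of each of round_bottle, square_bottle in the frame of side_tray below 0.012 m and angle between each of round_bottle, square_bottle's own z axis and vertical below 0.08 rad and x of square_bottle in the frame of side_tray between -0.085 and 0.085 m and y of square_bottle in the frame of side_tray between -0.05 and 0.05 m and horizontal distance between sample_jar and balance below 0.015 m and z of sample_jar in the frame of balance between 0.048 and 0.056 m and angle between sample_jar's own z axis and vertical below 0.07 rad and linear speed of sample_jar below 0.02 m/s and contact force between the fingers and sample_jar below 0.05 N), for 0.2 s.
At the end, for the whole second after the job is handed in: Each bottle stands on its own coaster's floor within 12 mm of its centre (the square one within 0.3 rad of square); the jar stands on the pan within 15 mm of its centre; both pots are upright within 20 mm of their starts; all upright, released, at rest (horizontal distance between round_bottle and round_coaster below 0.012 m and z of round_bottle in the frame of round_coaster between 0 and 0.006 m and angle between each of round_bottle, square_bottle, sample_jar's own z axis and vertical below 0.07 rad and horizontal distance between square_bottle and square_coaster below 0.012 m and z of square_bottle in the frame of square_coaster between 0 and 0.006 m and (angle between the x axis of square_bottle and the x axis of square_coaster, either way round below 0.3 rad or angle between the x axis of square_bottle and the x axis of square_coaster, either way round above 1.27 rad) and horizontal distance between sample_jar and balance below 0.015 m and z of sample_jar in the frame of balance between 0.048 and 0.056 m and distance of each of round_pot, square_pot from where it was at the start of the episode below 0.02 m and angle between each of round_pot, square_pot's own z axis and vertical below 0.1 rad and linear speed of each of round_bottle, square_bottle, sample_jar below 0.02 m/s and contact force between the fingers and round_bottle below 0.05 N and contact force between the fingers and square_bottle below 0.05 N and contact force between the fingers and sample_jar below 0.05 N); the robot touches nothing.
It fails at once if a bottle or the jar is tipped by more than 40 degrees (angle between any of round_bottle, square_bottle, sample_jar's own z axis and vertical above 0.7 rad).
It fails at once if a bottle or the jar is dropped from more than about 25 mm (moves faster than 0.7 m/s while not held) ((contact force between the fingers and round_bottle below 0.01 N and linear speed of round_bottle above 0.7 m/s) or (contact force between the fingers and square_bottle below 0.01 N and linear speed of square_bottle above 0.7 m/s) or (contact force between the fingers and sample_jar below 0.01 N and linear speed of sample_jar above 0.7 m/s)).
It fails at once if one of the small pots is shifted by more than 20 mm or tipped ((distance of round_pot from where it was at the start of the episode above 0.02 m or angle between round_pot's own z axis and vertical above 0.35 rad) or (distance of square_pot from where it was at the start of the episode above 0.02 m or angle between square_pot's own z axis and vertical above 0.35 rad)).
It also fails if it takes over 134 s, if anything falls off the work surface, if the arm or the gripper's body presses on something with over 40 N, if the wrist force passes 120 N, or if a joint passes its speed limit or range.

## Working session

There is one attempt and no reset: what is moved stays moved. The work goes in short steps, Python scripts to look and compute and a tool call to move; the robot and the scene stay as the last step left them, time stands still between calls to the robot, and variables do not carry over. Pictures are saved under pics/ and viewed, at most 15 in all, crops included, and the job is handed in when it is done.

Besides the shell and the picture viewer there is one more tool, called by a JSON object that holds its "api" and its "payload", one argument or row to a line. jog_arm: Moves the arm, as the interface text tells. Its arguments: {"type":"object","properties":{"deltas":{"type":"array"},"grip_force":{"type":"number"}},"required":["deltas"]}

```bash
mkdir -p pics; cat > h.py <<'E'
import numpy as np, cv2
from rig import manip, imaging
def grab(n,f=None):
    c=imaging.calibration(n); im=imaging.get_image(n)
    if f: cv2.imwrite('pics/'+f,im)
    return im,c
def ray(c,u,v):
    M=np.array(c['cam_to_world']); d=M[:3,:3]@np.linalg.inv(np.array(c['mtx']))@[u,v,1]
    return M[:3,3],d
def onz(c,u,v,z):
    o,d=ray(c,u,v); return o+d*(z-o[2])/d[2]
def proj(c,p):
    M=np.linalg.inv(np.array(c['cam_to_world'])); q=np.array(c['mtx'])@(M[:3,:3]@p+M[:3,3]); return q[:2]/q[2]
E
python3 - <<'E'
from h import *
np.set_printoptions(precision=3,suppress=True)
for n in('scene','side','wrist'):
    im,c=grab(n,n+'0.png'); np.savez(n+'0.npz',im=im,mtx=c['mtx'],cam_to_world=c['cam_to_world']); print(n,np.array(c['cam_to_world']),c['mtx'][0][0])
s=manip.get_state(); print(s)
E
```

```text
scene [[-0.361  0.691 -0.626  1.332]
 [ 0.933  0.266 -0.244  0.299]
 [-0.002 -0.672 -0.741  0.937]
 [ 0.     0.     0.     1.   ]] 449.7055915165438
side [[ 0.949 -0.178  0.258  0.32 ]
 [-0.313 -0.599  0.737 -0.767]
 [ 0.024 -0.781 -0.624  0.717]
 [ 0.     0.     0.     1.   ]] 394.81903569450276
wrist [[ 0.339  0.902  0.269  0.127]
 [ 0.941 -0.324 -0.098  0.565]
 [-0.001  0.286 -0.958  0.374]
 [ 0.     0.     0.     1.   ]] 315.2759474406733
{'clock': 0.15, 'qpos': array([ 1.104,  0.276,  1.506, -0.   ,  1.361, -0.121]), 'qd': array([-0.   , -0.002, -0.005,  0.002, -0.002, -0.001]), 'effort': array([  0.   , -41.714, -24.603,  -0.   ,   0.008,   0.   ]), 'position': array([0.195, 0.541, 0.242]), 'ee_rot': array([-0.   ,  0.172,  0.985, -0.001]), 'contact_force': array([-0.314, -0.365,  0.071]), 'moment': array([-0.023,  0.009, -0.032]), 'gripper_force': 0.0, 'width': 0.08561632151464438}
```

View pics/scene0.png

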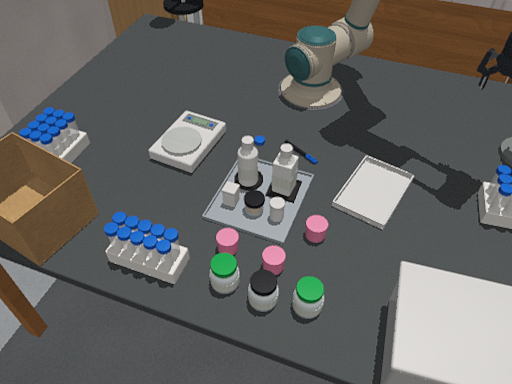

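View pics/side0.png

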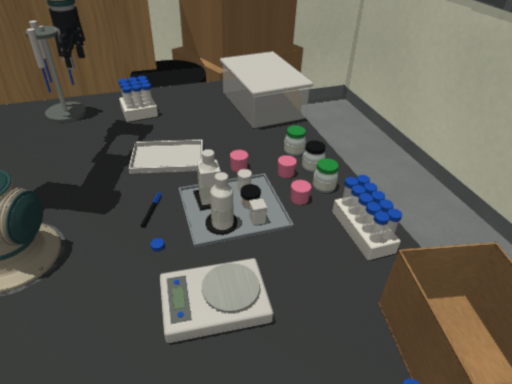

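Scene picture: the spill tray is around (260,195). The round bottle is at (248,165) and the square one at (285,172). Two black lids: (255,198) is in the tray between the pots (231,195) and (277,209), and fits the description. (263,283) is outside the tray on a larger jar, so it doesn't. The side tray is at (374,190) and the balance pan at (181,141). I'll confirm in an enlarged crop.

```bash
python3 - <<'E'
from h import *
a=cv2.imread('pics/scene0.png')[125:245,195:325]; b=cv2.imread('pics/side0.png')[140:245,170:300]
a=cv2.resize(a,None,fx=4.5,fy=4.5,interpolation=cv2.INTER_CUBIC)[:, :]; cv2.imwrite('pics/cropA.png',a)
np.set_printoptions(precision=4,suppress=True)
def load(n):
    d=np.load(n+'0.npz'); return d['im'],d
# trays/balance: white/grey masks
for n,pts in {'scene':dict(spill=(215,195),side=(374,190),pan=(181,141)),'side':dict(side=(167,156),pan=(230,287),spill=(270,225))}.items():
    im,c=load(n); 
    for k,p in pts.items():
        print(n,k,'bgr',im[p[1],p[0]])
    g=im.min(2)
    for thr in (60,130):
        m=(g>thr).astype('uint8'); nn,l,st,ce=cv2.connectedComponentsWithStats(m)
        for i in range(1,nn):
            if 300<st[i,4]<9000:
                cn=max(cv2.findContours((l==i).astype('uint8'),0,2)[0],key=cv2.contourArea); h=cv2.convexHull(cn)
                q=cv2.approxPolyDP(h,5,True)[:,0]
                if len(q)<7: print(n,thr,st[i],q.tolist(),[onz(c,*p,{60:.012,130:.02}[thr])[:2].round(3).tolist() for p in q])
E
```

```text
scene spill bgr [176 171 163]
scene side bgr [209 211 213]
scene pan bgr [183 187 185]
scene 60 [439   0  73  12 444] [[511, 11], [439, 0], [511, 0]] [[-0.859, 0.66], [-0.856, 0.356], [-0.973, 0.66]]
scene 130 [ 148  110   78   56 2007] [[225, 123], [191, 165], [148, 150], [186, 110]] [[0.307, -0.196], [0.519, -0.211], [0.508, -0.361], [0.291, -0.343]]
scene 130 [ 35 127  52  32 623] [[86, 133], [62, 158], [35, 143], [68, 127]] [[0.508, -0.583], [0.63, -0.582], [0.604, -0.701], [0.504, -0.654]]
scene 130 [257 152  42  44 698] [[296, 155], [290, 180], [264, 195], [257, 189], [257, 162], [279, 152]] [[0.368, 0.062], [0.473, 0.077], [0.553, 0.028], [0.539, 0.002], [0.438, -0.036], [0.374, 0.01]]
scene 130 [ 333  155   81   70 3016] [[366, 155], [413, 175], [384, 224], [333, 201]] [[0.293, 0.256], [0.328, 0.398], [0.536, 0.353], [0.506, 0.21]]
scene 130 [ 202  160  112   82 2710] [[313, 175], [283, 241], [202, 215], [237, 160]] [[0.431, 0.132], [0.682, 0.126], [0.678, -0.1], [0.451, -0.094]]
scene 130 [481 181  31  47 812] [[484, 181], [510, 196], [511, 227], [481, 221]] [[0.28, 0.588], 
[... 2230 characters left out ...]
3, 178], [287, 223], [229, 235], [230, 184]] [[0.664, 0.09], [0.658, -0.106], [0.504, -0.104], [0.563, 0.091]]
side 130 [183 190  38  52 661] [[184, 191], [191, 190], [209, 211], [220, 237], [196, 241]] [[0.432, 0.097], [0.451, 0.095], [0.478, -0.004], [0.481, -0.105], [0.423, -0.101]]
side 130 [335 197  65  52 585] [[335, 200], [350, 197], [399, 241], [370, 248]] [[0.82, -0.06], [0.866, -0.06], [0.897, -0.245], [0.816, -0.245]]
side 130 [ 160  259  113   76 5161] [[255, 260], [270, 314], [165, 334], [161, 274]] [[0.539, -0.199], [0.522, -0.343], [0.313, -0.324], [0.328, -0.176]]
side 130 [  0 272  33  18 344] [[32, 275], [0, 289], [0, 276]] [[0.06, -0.096], [-0.0, -0.117], [-0.006, -0.079]]
```

View pics/cropA.png

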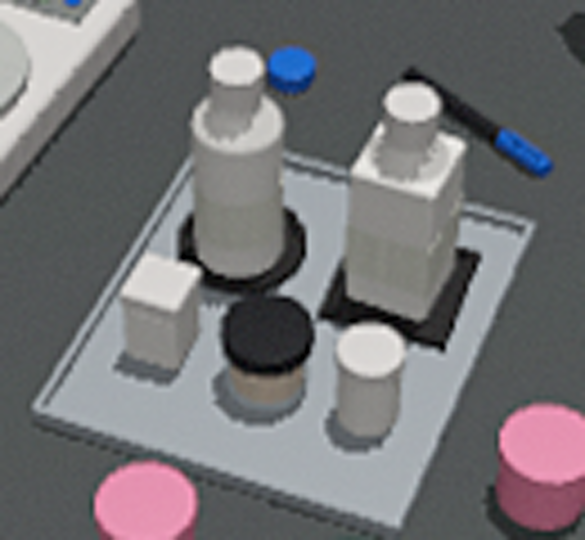

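The crop confirms it: the black-lidded jar is at scene (254,199), in the middle of the back row, with the square pot at (231,188) and the round pot at (277,203). The round cap top is at (248,140) and the square one at (287,148).

```bash
python3 - <<'E'
from h import *
np.set_printoptions(precision=4,suppress=True)
c=np.load('scene0.npz'); s=np.load('side0.npz')
for k,u,v,z in (('round',247.7,139.9,.159),('square',286.8,147.9,.159),('jar',254.3,199,.052),('sqpot',231,187.7,.062),('rpot',277.2,202.6,.062)):
    p=onz(c,u,v,z); print(k,p,'side px',proj(s,p))
# pan ellipse in scene & side: steel vs white housing
for n,C,roi in (('scene',c,(155,120,210,165)),('side',s,(195,260,262,315))):
    im=C['im']; x0,y0,x1,y1=roi
    for cc in np.split(np.array([[181,141],[160,141],[170,152]] if n=='scene' else [[230,287],[205,290],[245,305]]),3): print(n,cc,im[cc[0,1],cc[0,0]])
b=cv2.imread('pics/scene0.png')[100:175,140:235]; d=cv2.imread('pics/side0.png')[252:347,152:282]; e=cv2.imread('pics/side0.png')[140:240,175:285]
r=lambda a:cv2.resize(a,(390,290),interpolation=cv2.INTER_CUBIC)
w=cv2.resize(cv2.imread('pics/wrist0.png'),(390,290))
cv2.imwrite('pics/cropB.png',np.vstack([np.hstack([r(b),r(d)]),np.hstack([r(e),w])]))
E
```

```text
round [ 0.5046 -0.0376  0.159 ] side px [220.9005 174.0601]
square [0.4975 0.0676 0.159 ] side px [207.4594 150.9959]
jar [0.6026 0.0187 0.052 ] side px [251.369 187.821]
sqpot [ 0.5958 -0.0502  0.062 ] side px [257.5006 201.3751]
rpot [0.6012 0.0813 0.062 ] side px [243.8896 171.7614]
scene [[181 141]] [183 187 185]
scene [[160 141]] [211 213 216]
scene [[170 152]] [119 119 119]
side [[230 287]] [153 164 162]
side [[205 290]] [152 163 161]
side [[245 305]] [146 157 154]
```

View pics/cropB.png

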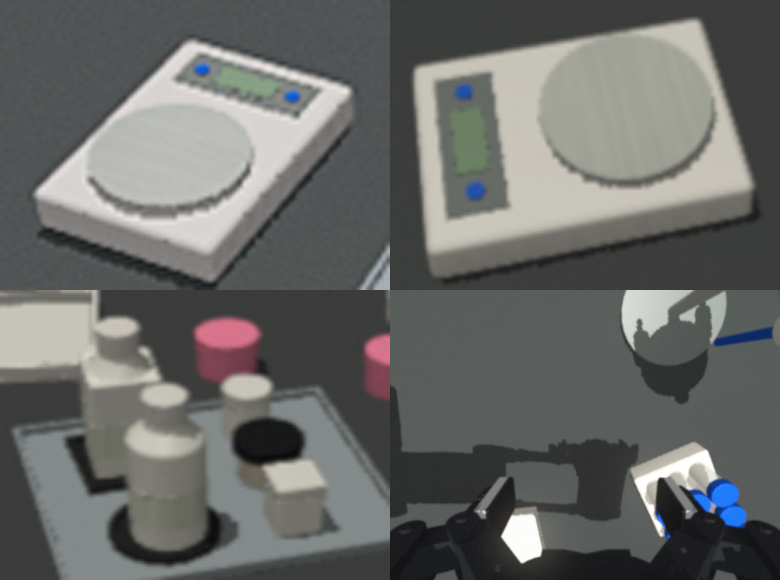

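```bash
cat >> h.py <<'E'
def tri(a,pa,b,pb):
    o1,d1=ray(a,*pa); o2,d2=ray(b,*pb); t=np.linalg.lstsq(np.c_[d1,-d2],o2-o1,rcond=None)[0]
    x,y=o1+d1*t[0],o2+d2*t[1]; return (x+y)/2,np.linalg.norm(x-y)
E
python3 - <<'E'
from h import *
np.set_printoptions(precision=4,suppress=True)
c=np.load('scene0.npz'); s=np.load('side0.npz')
for k,p,q in (('round',(247.7,139.9),(221.5,176.5)),('square',(286.8,147.9),(208.3,154.5)),('jar',(254.3,199),(250.6,191.7)),('pan',(181.4,140.1),(230.7,287.4)),('sqpot',(231,187.7),(258.3,205)),('rpot',(277.2,202.6),(244.6,174))):
    print(k,*tri(c,p,s,q))
for k,q,z in (('pan scene',(181.4,140.1),.052),):print(k,onz(c,*q,z))
print(onz(s,230.7,287.4,.052))
print('tray at .012',[onz(c,*p,.012)[:2] for p in [[313, 175], [283, 241], [202, 215], [237, 160]]])
E
```

```text
round [ 0.5035 -0.0399  0.1554] 0.00453304496005957
square [0.4958 0.0646 0.1532] 0.007235161714872202
jar [0.5978 0.0152 0.0437] 0.0038664003397377356
pan [ 0.4579 -0.2729  0.0451] 0.004347495176024037
sqpot [ 0.5938 -0.0542  0.0558] 0.006518546425050488
rpot [0.6004 0.0791 0.0578] 0.00516967317121628
pan scene [ 0.4625 -0.2676  0.052 ]
[ 0.4579 -0.2799  0.052 ]
tray at .012 [array([0.4228, 0.1307]), array([0.6759, 0.1247]), array([ 0.6727, -0.1034]), array([ 0.4437, -0.0975])]
```

{"api": "jog_arm", "payload": {
  "deltas": [0,0,20,308,-581,58,1,0,0,20,308,-581,58,1,0,0,20,308,-581,58,1,0,0,20,308,-581,58,1,0,0,20,308,-581,58,1,0,0,20,308,-581,58,1,0,0,20,308,-581,58,1,0,0,20,308,-581,58,1,0,0,20,308,-581,58,1,0,0,20,308,-581,58,1,0,0,20,308,-581,58,1,0,0,20,308,-581,58,1,0,0,20,308,-581,58,1,0,0,20,308,-581,58,1,0,0,20,308,-581,58,1,0,0,20,308,-581,58,1,0,0,20,308,-581,58,1,0,0,20,308,-581,58,1],
  "grip_force": 60
}}

```text
clock: 1.95
position: [0.5021, -0.0384, 0.3004]
ee_rot: [-0.0, -0.003, 1.0, 0.0]
contact_force: [0.5, 0.2, -0.4]
width: 0.0852
gripper_force: 0.0
```

```bash
python3 - <<'E'
from h import *
im,c=grab('wrist','w1.png'); np.savez('w1.npz',im=im,mtx=c['mtx'],cam_to_world=c['cam_to_world']); s=manip.get_state(); print(s['position'],s['ee_rot'],s['clock'])
for p in ((.503,-.04,.159),(.496,.065,.159),(.598,.015,.052)): print(proj(c,np.array(p)))
E
```

```text
[ 0.50226854 -0.03854931  0.30051299] [ 6.05435136e-05 -2.71244065e-03  9.99996302e-01  1.85407762e-04] 2.0
[255.00253759 184.77481785]
[372.60504873 177.8173423 ]
[296.92994235 233.96974032]
```

View pics/w1.png

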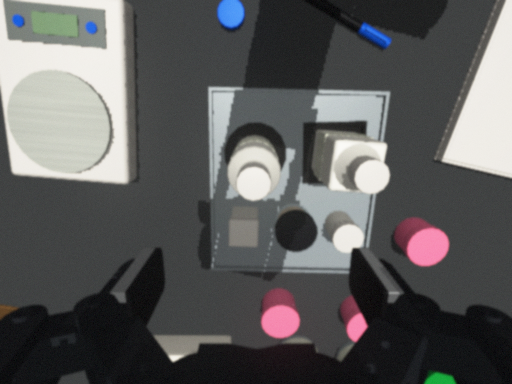

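The wrist picture shows the round cap at (254,183), square cap at (371,176), jar lid at (296,229), pan at (59,121) and spill tray corners at (210,87), (389,92), (211,271).

```bash
python3 - <<'E'
from h import *
np.set_printoptions(precision=4,suppress=True)
c=np.load('w1.npz'); im=c['im']; g=im.min(2)
for k,u,v,z in (('round',254,183,.159),('square',371,176,.159),('jar',296,229,.052),('pan',59,121,.052),('rpot',349,238,.062),('sqpot',244,212,.062)): print(k,onz(c,u,v,z))
for k,m,box in (('round',g>235,(230,160,280,205)),('square',g>235,(350,155,395,198)),('jar',im.max(2)<45,(270,200,322,255)),('rpot',g>235,(330,220,365,255))):
    x0,y0,x1,y1=box; mm=np.zeros(g.shape,'uint8'); mm[y0:y1,x0:x1]=m[y0:y1,x0:x1]
    cs=cv2.findContours(mm,0,2)[0]
    if cs:
        cn=max(cs,key=cv2.contourArea); e=cv2.minEnclosingCircle(cn); print(k,e,cv2.fitEllipse(cn) if len(cn)>5 else '')
print('tray', [onz(c,*p,.012)[:2] for p in ((210,87),(389,92),(211,271))])
# coaster squares/rounds: black in tray
m=(im.max(2)<30).astype('uint8'); m[:118]=0;m[200:]=0;m[:,:215]=0;m[:,375:]=0
for cn in cv2.findContours(m,0,2)[0]:
    if cv2.contourArea(cn)>60: print(cv2.boundingRect(cn),cv2.contourArea(cn))
E
```

```text
round [ 0.5014 -0.0409  0.159 ]
square [0.4943 0.0634 0.159 ]
jar [0.591  0.0135 0.052 ]
pan [ 0.4551 -0.2716  0.052 ]
rpot [0.5988 0.0805 0.062 ]
sqpot [ 0.5642 -0.0538  0.062 ]
round ((254.0, 173.0), 8.062357902526855) ((254.2220001220703, 172.17034912109375), (5.789063453674316, 13.791070938110352), 94.34624481201172)
square ((366.0, 165.5), 4.717090606689453) ((366.24139404296875, 166.07887268066406), (4.790317535400391, 8.580471992492676), 60.131290435791016)
jar ((295.0660400390625, 230.367919921875), 20.107078552246094) ((294.5957336425781, 230.41650390625), (38.240108489990234, 38.913787841796875), 138.32440185546875)
tray [array([ 0.4147, -0.0978]), array([0.4194, 0.1294]), array([ 0.6767, -0.1059])]
```

{"api": "jog_arm", "payload": {
  "deltas": [0,0,0,-1,-2.5,-40,1,0,0,0,-1,-2.5,-80,1,0,0,0,-1,-2.5,-120,1,0,0,0,-1,-2.5,-145,1,0,0,0,-1,-2.5,-160,1,0,0,0,-1,-2.5,-160,1,0,0,0,-1,-2.5,-160,0,0,0,0,-1,-2.5,-160,0,0,0,0,-1,-2.5,-160,0,0,0,0,-1,-2.5,-160,0,0,0,0,-1,-2.5,-160,0,0,0,0,-1,-2.5,-160,0,0,0,0,-1,-2.5,-160,0],
  "grip_force": 60
}}

```text
clock: 3.3
position: [0.5027, -0.0424, 0.1416]
ee_rot: [0.001, -0.002, 1.0, 0.0]
contact_force: [-0.1, 1.0, 7.4]
width: 0.0305
gripper_force: 58.9
```

{"api": "jog_arm", "payload": {
  "deltas": [0,0,0,0,0,8,0,0,0,0,0,0,25,0,0,0,0,0,0,60,0,0,0,0,0,0,100,0,0,0,0,0,0,140,0,0,0,0,0,0,170,0,0,0,0,0,0,180,0,0,0,0,-5,12,180,0,0,0,0,-17,44,180,0,0,0,0,-32,82,180,0,0,0,0,-48,122,180,0,0,0,0,-64,162,180,0,0,0,0,-80,204,180,0,0,0,0,-96,244,180,0,0,0,0,-112,284,180,0,0,0,0,-126,320,180,0,0,0,0,-135,344,180,0,0,0,0,-139,354,180,0,0,0,0,-139,354,180,0,0,0,0,-139,354,180,0]
}}

```text
clock: 5.3
position: [0.3625, 0.3106, 0.3192]
ee_rot: [-0.001, -0.002, 1.0, -0.001]
contact_force: [-0.4, -0.1, -2.1]
width: 0.0305
gripper_force: 59.9
```

```bash
python3 - <<'E'
from h import *
im,c=grab('wrist'); np.savez('w2.npz',im=im,mtx=c['mtx'],cam_to_world=c['cam_to_world']); s=manip.get_state(); print(s['position'],s['clock'],s['width'],s['contact_force'])
im2,_=grab('side'); 
cv2.imwrite('pics/w2.png',np.hstack([cv2.resize(im,(400,300)),cv2.resize(im2[80:260,60:300],(400,300))]))
E
```

```text
[0.36282392 0.31037628 0.31951054] 5.35 0.03043697927305089 [-0.83320466 -0.97611907 -2.08176   ]
```

View pics/w2.png

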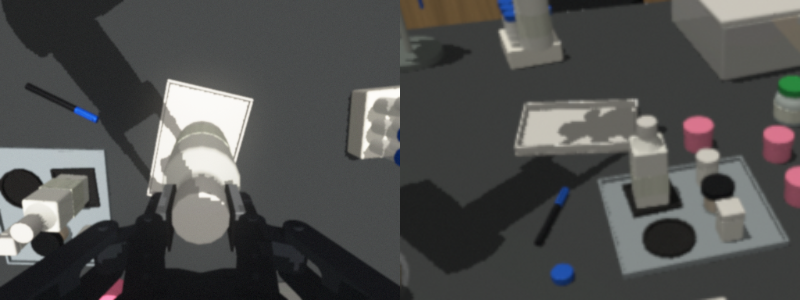

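The bottle is held upright. The side tray corners, at original wrist scale, are at (215,102), (323,127) and (191,247). The side view shows the round coaster empty.

```bash
python3 - <<'E'
from h import *
np.set_printoptions(precision=4,suppress=True)
c=np.load('w2.npz')
a,b,d=[onz(c,*p,.02)[:2] for p in ((215,102),(322.6,126.7),(190.7,247))]
print(a,b,d,np.linalg.norm(b-a),np.linalg.norm(d-a))
yv=(b-a)/np.linalg.norm(b-a); xv=np.array([yv[1],-yv[0]]); ctr=(a+b)/2+.11*xv
print(ctr,np.degrees(np.arctan2(xv[1],xv[0])),'near',ctr-.05*xv,'far',ctr+.05*xv)
E
```

```text
[0.2927 0.2548] [0.324  0.3982] [0.5022 0.2111] 0.14680221985914413 0.21402523857685948
[0.4158 0.303 ] -12.31953163810325 near [0.367  0.3137] far [0.4647 0.2924]
```

{"api": "jog_arm", "payload": {
  "deltas": [0,0,0,2,1,-15,0,0,0,0,4,3,-50,0,0,0,0,4,3,-90,0,0,0,0,4,3,-125,0,0,0,0,4,3,-150,0,0,0,0,4,3,-165,0,0,0,0,4,3,-172,0,0,0,0,4,3,-176,0,0,0,0,4,3,-178,0,0,0,0,4,3,-180,0,0,0,0,4,3,-181,0,0,0,0,4,3,-181,0]
}}

```text
clock: 6.6
position: [0.3671, 0.3146, 0.1397]
ee_rot: [0.0, -0.002, 1.0, 0.0]
contact_force: [0.6, 0.7, -2.3]
width: 0.0303
gripper_force: 59.9
```

{"api": "jog_arm", "payload": {
  "deltas": [0,0,0,0,0,-1,0,0,0,0,0,0,-2,0,0,0,0,0,0,-2,0]
}}

```text
clock: 6.9
position: [0.3675, 0.315, 0.1385]
ee_rot: [0.001, -0.002, 1.0, 0.001]
contact_force: [-0.9, -0.4, 5.0]
width: 0.0303
gripper_force: 60.7
```

Contact; release and rise, then go above the square bottle.

{"api": "jog_arm", "payload": {
  "deltas": [0,0,0,0,0,0,0.4,0,0,0,0,0,0,0.8,0,0,0,0,0,0,1,0,0,0,0,0,0,1,0,0,0,0,0,0,1,0,0,0,0,0,15,1,0,0,0,0,0,40,1,0,0,0,0,0,70,1]
}}

```text
clock: 7.7
position: [0.3662, 0.314, 0.2071]
ee_rot: [-0.001, -0.002, 1.0, -0.001]
contact_force: [1.3, 0.5, -0.6]
width: 0.0855
gripper_force: 0.0
```

{"api": "jog_arm", "payload": {
  "deltas": [0,0,0,0,0,30,1,0,0,0,127,-251,90,1,0,0,0,127,-251,90,1,0,0,0,127,-251,90,1,0,0,0,127,-251,90,1,0,0,0,127,-251,90,1,0,0,0,127,-251,90,1,0,0,0,127,-251,90,1,0,0,0,127,-251,90,1,0,0,0,127,-251,90,1]
}}

```text
clock: 8.7
position: [0.4931, 0.0643, 0.2969]
ee_rot: [-0.001, -0.002, 1.0, 0.0]
contact_force: [-0.9, -0.6, 0.1]
width: 0.0853
gripper_force: 0.0
```

```bash
python3 - <<'E'
from h import *
im,c=grab('wrist'); np.savez('w3.npz',im=im,mtx=c['mtx'],cam_to_world=c['cam_to_world']); s=manip.get_state(); print(s['position'],s['clock'],s['width'],s['contact_force'])
im2,_=grab('scene'); 
cv2.imwrite('pics/w3.png',np.hstack([cv2.resize(im,(400,300)),cv2.resize(im2[80:260,180:420],(400,300))]))
E
```

```text
[0.49300909 0.06460062 0.29689414] 8.75 0.08508244515287958 [-1.02711533 -0.58667135  0.33336224]
```

View pics/w3.png

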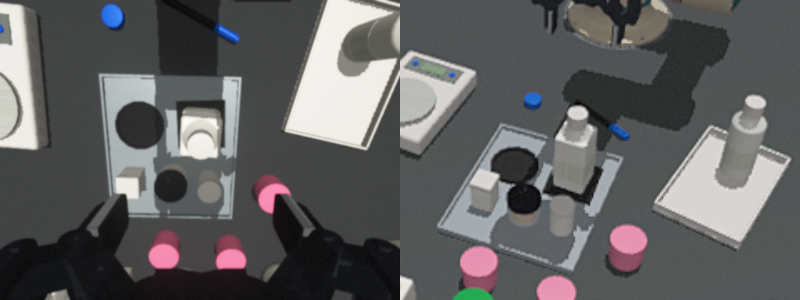

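The round bottle stands in the tray. The round coaster is empty at wrist (179,159) and the square cap is at (257,184).

```bash
python3 - <<'E'
from h import *
np.set_printoptions(precision=4,suppress=True)
c=np.load('w3.npz'); im=c['im']
print('cap',onz(c,257,184,.159))
m=np.zeros(im.shape[:2],'uint8'); m[120:200,140:218]=(im.max(2)<60)[120:200,140:218]
cn=max(cv2.findContours(m,0,2)[0],key=cv2.contourArea); e=cv2.fitEllipse(cv2.convexHull(cn)); print('coaster',e,onz(c,*e[0],.008), onz(c,e[0][0]+e[1][0]/2,e[0][1],.008)-onz(c,*e[0],.008))
m=(im.max(2)<60)
m2=np.zeros_like(m,'uint8'); m2[195:262,190:245]=m[195:262,190:245]
cn=max(cv2.findContours(m2,0,2)[0],key=cv2.contourArea); e=cv2.fitEllipse(cv2.convexHull(cn)); print('jar',e,onz(c,*e[0],.052))
E
```

```text
cap [0.4921 0.0645 0.159 ]
coaster ((178.76449584960938, 159.89077758789062), (57.714664459228516, 61.880882263183594), 113.4610824584961) [ 0.4986 -0.0407  0.008 ] [-0.0002  0.039   0.    ]
jar ((218.23504638671875, 237.99180603027344), (41.508262634277344, 42.0057487487793), 52.61027145385742) [0.5932 0.0148 0.052 ]
```

{"api": "jog_arm", "payload": {
  "deltas": [0,0,0,0,0,-40,1,0,0,0,0,0,-80,1,0,0,0,0,0,-120,1,0,0,0,0,0,-145,1,0,0,0,0,0,-157,1,0,0,0,0,0,-157,1,0,0,0,0,0,-157,0,0,0,0,0,0,-157,0,0,0,0,0,0,-157,0,0,0,0,0,0,-157,0,0,0,0,0,0,-157,0,0,0,0,0,0,-157,0,0,0,0,0,0,-157,0]
}}

```text
clock: 10.1
position: [0.4947, 0.0637, 0.1416]
ee_rot: [0.001, -0.002, 1.0, 0.0]
contact_force: [-1.2, 0.6, 6.3]
width: 0.0305
gripper_force: 59.0
```

{"api": "jog_arm", "payload": {
  "deltas": [0,0,0,0,0,8,0,0,0,0,0,0,25,0,0,0,0,0,0,50,0,0,0,0,0,0,65,0,0,0,0,-2,12,70,0,0,0,0,-6,44,70,0,0,0,0,-11,82,70,0,0,0,0,-16,122,70,0,0,0,0,-22,162,70,0,0,0,0,-27,200,70,0,0,0,0,-29,222,70,0,0,0,0,-30,229,60,0,0,0,0,-30,229,40,0,0,0,0,-30,229,20,0,0,0,0,-30,229,10,0,0,0,0,-30,229,4,0,0,0,0,-30,229,1,0,0,0,0,-30,229,-1,0,0,0,0,-30,229,-2,0,0,0,0,-30,229,-2,0]
}}

```text
clock: 12.1
position: [0.4643, 0.2926, 0.1389]
ee_rot: [0.001, -0.002, 1.0, 0.0]
contact_force: [-0.2, -0.8, -2.9]
width: 0.0306
gripper_force: 60.2
```

{"api": "jog_arm", "payload": {
  "deltas": [0,0,0,0,0,-1,0,0,0,0,0,0,-1.5,0,0,0,0,0,0,-1.5,0]
}}

```text
clock: 12.4
position: [0.4646, 0.2929, 0.1387]
ee_rot: [0.001, -0.002, 1.0, 0.001]
contact_force: [-1.5, 0.2, 4.7]
width: 0.0305
gripper_force: 61.1
```

{"api": "jog_arm", "payload": {
  "deltas": [0,0,0,0,0,0,0.4,0,0,0,0,0,0,0.8,0,0,0,0,0,0,1,0,0,0,0,0,0,1,0,0,0,0,0,0,1,0,0,0,0,0,15,1,0,0,0,0,0,40,1,0,0,0,0,0,80,1]
}}

```text
clock: 13.2
position: [0.4624, 0.2918, 0.2154]
ee_rot: [-0.003, -0.002, 1.0, -0.001]
contact_force: [0.5, 0.2, -0.1]
width: 0.0854
gripper_force: 0.0
```

{"api": "jog_arm", "payload": {
  "deltas": [0,0,-91,128,-278,60,1,0,0,-91,128,-278,60,1,0,0,-91,128,-278,60,1,0,0,-91,128,-278,60,1,0,0,-91,128,-278,60,1,0,0,-91,128,-278,60,1,0,0,-91,128,-278,60,1,0,0,-91,128,-278,60,1,0,0,-91,128,-278,60,1,0,0,-91,128,-278,60,1,0,0,-91,128,-278,60,1,0,0,-91,128,-278,60,1,0,0,-91,128,-278,60,1,0,0,-91,128,-278,60,1]
}}

```text
clock: 14.6
position: [0.5919, 0.0145, 0.2768]
ee_rot: [0.0, 0.712, 0.703, -0.0]
contact_force: [0.9, -0.2, 0.6]
width: 0.0855
gripper_force: 0.0
```

```bash
python3 - <<'E'
from h import *
im,c=grab('wrist'); np.savez('w4.npz',im=im,mtx=c['mtx'],cam_to_world=c['cam_to_world']); s=manip.get_state(); print(s['position'],s['ee_rot'],s['clock'],s['width'],s['qpos'])
im2,_=grab('scene'); 
cv2.imwrite('pics/w4.png',np.hstack([cv2.resize(im,(400,300)),cv2.resize(im2[80:260,180:420],(400,300))]))
print(proj(c,np.array([.593,.0145,.052])))
E
```

```text
[0.59189355 0.01453866 0.27679855] [3.09812535e-05 7.11717508e-01 7.02465791e-01 7.35767441e-08] 14.65 0.08517027973934377 [-9.29036128e-02  2.85312363e-01  1.40638127e+00 -4.00515981e-05
  1.44985150e+00 -7.98147836e-02]
[256.74672708 165.54610446]
```

View pics/w4.png

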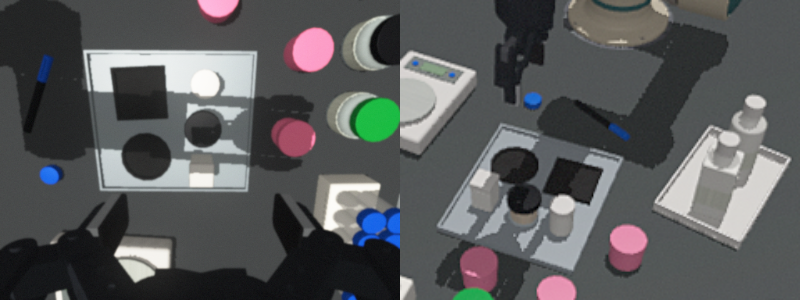

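Both bottles stand in the side tray, at scene-crop (722,175) and (747,145). The jar lid is at about wrist (260,164), between the pots (262,107) and (259,218). Both coasters are empty.

```bash
python3 - <<'E'
from h import *
np.set_printoptions(precision=4,suppress=True)
c=np.load('w4.npz'); im=c['im']; m=(im.max(2)<62)
def comp(x0,y0,x1,y1):
    k=np.zeros(m.shape,'uint8'); k[y0:y1,x0:x1]=m[y0:y1,x0:x1]; return cv2.convexHull(max(cv2.findContours(k,0,2)[0],key=cv2.contourArea))
h=comp(228,138,290,192); e=cv2.fitEllipse(h); print('jar',e,onz(c,*e[0],.050))
h=comp(130,78,222,160); w=np.array([onz(c,*p,.008)[:2]*1000 for p in h[:,0].astype(float)],'float32'); r=cv2.minAreaRect(w); print('sq',cv2.boundingRect(h),r)
h=comp(145,165,230,235); e=cv2.fitEllipse(h); print('rd',e,onz(c,*e[0],.008))
E
```

```text
jar ((259.5158386230469, 164.5595245361328), (45.02518081665039, 46.373477935791016), 87.80426025390625) [0.5962 0.0152 0.05  ]
sq (143, 86, 72, 68) ((496.7193298339844, 63.914241790771484), (83.06231689453125, 80.32909393310547), 1.6752128601074219)
rd ((186.81129455566406, 199.33877563476562), (58.37461853027344, 62.06338119506836), 113.097412109375) [ 0.4991 -0.039   0.008 ]
```

{"api": "jog_arm", "payload": {
  "deltas": [0,0,0,3,0.5,-40,1,0,0,0,3,0.5,-80,1,0,0,0,3,0.5,-120,1,0,0,0,3,0.5,-160,1,0,0,0,3,0.5,-190,1,0,0,0,3,0.5,-215,1,0,0,0,3,0.5,-232,1,0,0,0,3,0.5,-243,1,0,0,0,3,0.5,-243,1,0,0,0,3,0.5,-243,0,0,0,0,3,0.5,-243,0,0,0,0,3,0.5,-243,0,0,0,0,3,0.5,-243,0,0,0,0,3,0.5,-243,0,0,0,0,3,0.5,-243,0],
  "grip_force": 50
}}

```text
clock: 16.2
position: [0.5961, 0.0149, 0.0355]
ee_rot: [0.001, 0.712, 0.702, 0.001]
contact_force: [-0.3, 0.3, 5.9]
width: 0.0542
gripper_force: 53.5
```

{"api": "jog_arm", "payload": {
  "deltas": [0,0,0,0,0,8,0,0,0,0,0,0,25,0,0,0,0,0,0,60,0,0,0,0,0,0,95,0,0,0,0,0,0,120,0,0,0,0,0,0,130,0,0,0,0,-6,-12,130,0,0,0,0,-20,-42,130,0,0,0,0,-38,-78,130,0,0,0,0,-56,-116,130,0,0,0,0,-74,-154,130,0,0,0,0,-92,-192,130,0,0,0,0,-110,-228,130,0,0,0,0,-126,-260,130,0,0,0,0,-135,-279,130,0,0,0,0,-139,-287,130,0,0,0,0,-139,-287,130,0,0,0,0,-139,-287,130,0]
}}

```text
clock: 18.0
position: [0.4555, -0.271, 0.163]
ee_rot: [-0.001, 0.712, 0.702, 0.0]
contact_force: [0.2, -0.2, -1.1]
width: 0.0544
gripper_force: 53.2
```

```bash
python3 - <<'E'
from h import *
im,c=grab('wrist'); np.savez('w5.npz',im=im,mtx=c['mtx'],cam_to_world=c['cam_to_world']); s=manip.get_state(); print(s['position'],s['clock'],s['width'],s['contact_force'])
im2,_=grab('side'); 
cv2.imwrite('pics/w5.png',np.hstack([cv2.resize(im,(400,300)),cv2.resize(im2[140:350,60:340],(400,300))]))
print(proj(c,np.array([.457,-.272,.052])))
E
```

```text
[ 0.45586536 -0.27085086  0.16323531] 18.05 0.054286112147774866 [-0.04021761  0.04387917 -1.64242002]
[257.6560273 195.0018599]
```

View pics/w5.png

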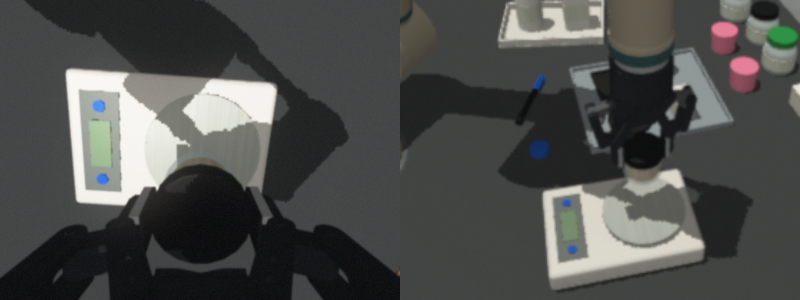

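The pan spans wrist columns 187–333 with its top edge at row 119. The jar is held level above it.

```bash
python3 - <<'E'
from h import *
np.set_printoptions(precision=4,suppress=True)
c=np.load('w5.npz')
for p in ((187,194),(332.8,194),(260,119.5)): print(onz(c,*p,.052))
print([onz(c,1.28*u,1.28*v,z)[:2] for u,v,z in((68,71,.04),(277,85,.04),(76,200,.04))])
E
```

```text
[ 0.4001 -0.2704  0.052 ]
[ 0.5175 -0.272   0.052 ]
[ 0.4595 -0.2127  0.052 ]
[array([ 0.3266, -0.19  ]), array([ 0.5337, -0.2063]), array([ 0.3124, -0.3307])]
```

{"api": "jog_arm", "payload": {
  "deltas": [0,0,0,1,0,-10,0,0,0,0,3,-1,-30,0,0,0,0,3,-1,-50,0,0,0,0,3,-1,-65,0,0,0,0,3,-1,-72,0,0,0,0,3,-1,-76,0,0,0,0,3,-1,-78,0,0,0,0,3,-1,-80,0,0,0,0,3,-1,-80,0]
}}

```text
clock: 19.0
position: [0.4592, -0.2731, 0.0842]
ee_rot: [0.0, 0.712, 0.702, 0.0]
contact_force: [0.0, -0.2, -1.0]
width: 0.0541
gripper_force: 53.2
```

{"api": "jog_arm", "payload": {
  "deltas": [0,0,0,0,0,-1,0,0,0,0,0,0,-1.5,0,0,0,0,0,0,-1.5,0]
}}

```text
clock: 19.3
position: [0.4593, -0.2733, 0.0835]
ee_rot: [0.001, 0.712, 0.702, 0.0]
contact_force: [-1.2, 0.9, 4.6]
width: 0.0546
gripper_force: 53.9
```

{"api": "jog_arm", "payload": {
  "deltas": [0,0,0,0,0,0,0.4,0,0,0,0,0,0,0.8,0,0,0,0,0,0,1,0,0,0,0,0,0,1,0,0,0,0,0,0,1,0,0,0,0,0,15,1,0,0,0,0,0,40,1,0,0,0,0,0,80,1,0,0,0,0,0,120,1,0,0,0,0,0,120,1]
}}

```text
clock: 20.3
position: [0.4619, -0.2753, 0.208]
ee_rot: [0.006, 0.712, 0.702, 0.001]
contact_force: [1.0, 0.4, 0.9]
width: 0.0851
gripper_force: 0.0
```

```bash
python3 - <<'E'
from h import *
im,c=grab('wrist'); np.savez('w6.npz',im=im,mtx=c['mtx'],cam_to_world=c['cam_to_world']); s=manip.get_state(); print(s['position'],s['clock'],s['width'])
im2,_=grab('side'); 
cv2.imwrite('pics/w6.png',np.hstack([cv2.resize(im,(400,300)),cv2.resize(im2[140:350,60:340],(400,300))]))
m=(im.max(2)<50).astype('uint8'); n,l,st,ce=cv2.connectedComponentsWithStats(m)
for i in range(1,n):
    if 500<st[i,4]<6000: print(st[i],ce[i],onz(c,*ce[i],.1))
E
```

```text
[ 0.46046657 -0.2741985   0.20518968] 20.35 0.0854044579474883
[ 221  157   65   66 2739] [253.24023366 192.32457101] [ 0.46102265 -0.27403639  0.1       ]
```

View pics/w6.png

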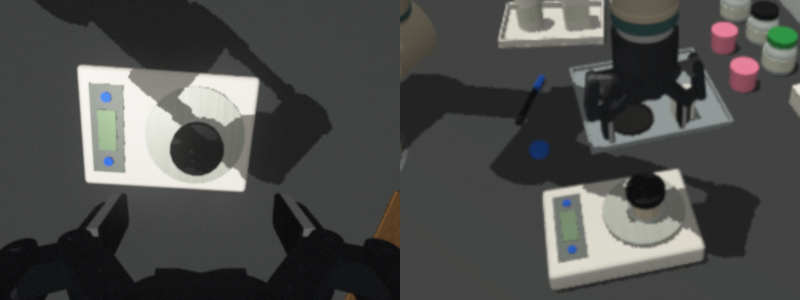

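The jar is upright on the pan, with its lid at wrist (252,191) against a pan centre of about (250,172). The lid stands 48 mm higher, so it appears shifted. I'll check the numbers while heading to the square bottle.

{"api": "jog_arm", "payload": {
  "deltas": [0,0,91,4,567,75,1,0,0,91,4,567,75,1,0,0,91,4,567,75,1,0,0,91,4,567,75,1,0,0,91,4,567,75,1,0,0,91,4,567,75,1,0,0,91,4,567,75,1,0,0,91,4,567,75,1,0,0,91,4,567,75,1,0,0,91,4,567,75,1,0,0,91,4,567,75,1,0,0,91,4,567,75,1,0,0,91,4,567,75,1,0,0,91,4,567,75,1,0,0,91,4,567,75,1,0,0,91,4,567,75,1,0,0,91,4,567,75,1]
}}

```text
clock: 22.1
position: [0.463, 0.2928, 0.2772]
ee_rot: [-0.0, -0.001, 1.0, -0.0]
contact_force: [-0.3, -0.8, -0.6]
width: 0.0853
gripper_force: 0.0
```

```bash
python3 - <<'E'
from h import *
c6=np.load('w6.npz'); print('pan',onz(c6,250,172,.052))
im,c=grab('wrist','w7.png'); s=manip.get_state(); print(s['position'],s['ee_rot'],s['clock'])
print(proj(c,np.array([.4646,.2929,.156])),proj(c,np.array([.367,.3145,.156])))
np.savez('w7.npz',im=im,mtx=c['mtx'],cam_to_world=c['cam_to_world'])
E
```

```text
pan [ 0.45813172 -0.26854679  0.052     ]
[0.46303405 0.29299111 0.27735929] [-1.04774371e-05 -8.54653114e-04  9.99999634e-01 -3.43936768e-05] 22.15
[257.048572   191.83517923] [286.17355753  66.82361423]
```

View pics/w7.png

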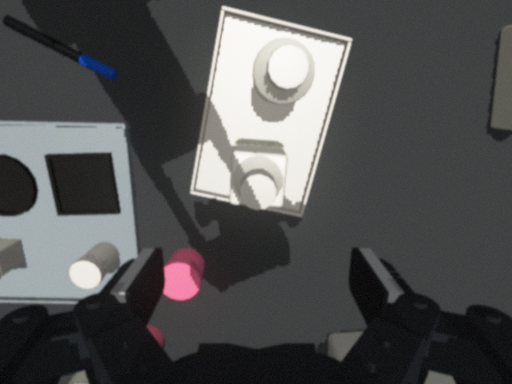

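The square cap is at (258,190), where predicted, and the round cap is at (289,67). Grasping the square bottle.

{"api": "jog_arm", "payload": {
  "deltas": [0,0,0,1,0,-40,1,0,0,0,1,0,-80,1,0,0,0,1,0,-115,1,0,0,0,1,0,-132,1,0,0,0,1,0,-139,1,0,0,0,1,0,-139,1,0,0,0,1,0,-139,0,0,0,0,1,0,-139,0,0,0,0,1,0,-139,0,0,0,0,1,0,-139,0,0,0,0,1,0,-139,0,0,0,0,1,0,-139,0,0,0,0,1,0,-139,0],
  "grip_force": 60
}}

```text
clock: 23.45
position: [0.4644, 0.2941, 0.1395]
ee_rot: [0.001, -0.002, 1.0, 0.0]
contact_force: [-1.8, -0.0, 5.7]
width: 0.0303
gripper_force: 59.2
```

{"api": "jog_arm", "payload": {
  "deltas": [0,0,0,0,0,8,0,0,0,0,0,0,25,0,0,0,0,0,0,50,0,0,0,0,0,0,65,0,0,0,0,2,-12,70,0,0,0,0,6,-44,70,0,0,0,0,11,-82,70,0,0,0,0,16,-122,70,0,0,0,0,22,-162,70,0,0,0,0,28,-200,70,0,0,0,0,31,-222,70,0,0,0,0,32,-230,70,0,0,0,0,32,-230,70,0,0,0,0,32,-230,70,0]
}}

```text
clock: 24.85
position: [0.4953, 0.0646, 0.2079]
ee_rot: [-0.001, -0.002, 1.0, 0.001]
contact_force: [1.2, 0.3, -2.9]
width: 0.0305
gripper_force: 60.2
```

```bash
python3 - <<'E'
from h import *
im,c=grab('wrist'); s=manip.get_state(); print(s['position'],s['ee_rot'],s['clock'],s['contact_force'])
np.savez('w8.npz',im=im,mtx=c['mtx'],cam_to_world=c['cam_to_world'])
for p in ((.4557,.0229,.008),(.4557,.1049,.008),(.5377,.0229,.008)): print(proj(c,np.array(p)))
cv2.imwrite('pics/w8.png',cv2.resize(im[80:330,90:420],(660,500)))
E
```

```text
[0.49540744 0.06490818 0.20800504] [-4.81089477e-04 -1.99901266e-03  9.99997781e-01  4.58092111e-04] 24.9 [ 0.1942097  -0.45866664 -2.87778443]
[216.61098966 132.66687671]
[295.47226329 132.92058819]
[219.01704974 207.3222898 ]
```

View pics/w8.png

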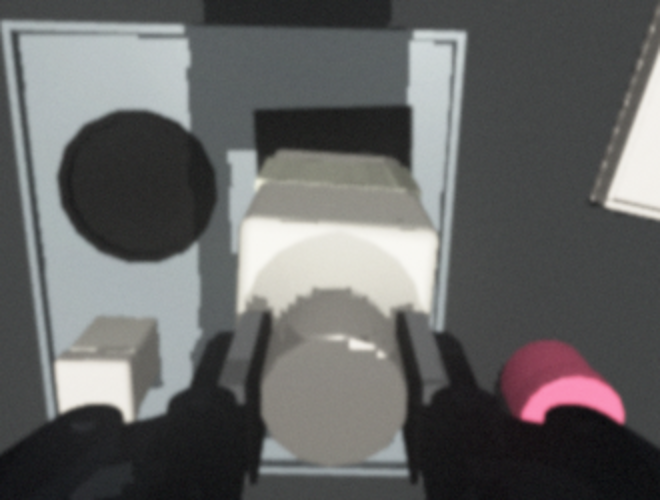

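The coaster's far edge is at (217,135)–(296,133), as predicted, and the bottle is square with it. Lowering.

{"api": "jog_arm", "payload": {
  "deltas": [0,0,0,1,-1,-10,0,0,0,0,1,-1,-28,0,0,0,0,1,-1,-45,0,0,0,0,1,-1,-55,0,0,0,0,1,-1,-60,0,0,0,0,1,-1,-63,0,0,0,0,1,-1,-65,0,0,0,0,1,-1,-66.5,0,0,0,0,1,-1,-66.5,0]
}}

```text
clock: 25.8
position: [0.4976, 0.0629, 0.1425]
ee_rot: [0.001, -0.002, 1.0, 0.0]
contact_force: [-0.6, -0.9, -1.2]
width: 0.0304
gripper_force: 60.4
```

{"api": "jog_arm", "payload": {
  "deltas": [0,0,0,0,0,-1,0,0,0,0,0,0,-1,0]
}}

```text
clock: 26.0
position: [0.4978, 0.0628, 0.1425]
ee_rot: [0.001, -0.002, 1.0, -0.0]
contact_force: [-0.9, -0.9, 4.7]
width: 0.0303
gripper_force: 61.3
```

{"api": "jog_arm", "payload": {
  "deltas": [0,0,0,0,0,0,0.4,0,0,0,0,0,0,0.8,0,0,0,0,0,0,1,0,0,0,0,0,0,1,0,0,0,0,0,0,1,0,0,0,0,0,15,1,0,0,0,0,0,40,1,0,0,0,0,0,80,1,0,0,0,-131,251,120,1,0,0,0,-131,251,120,1,0,0,0,-131,251,120,1,0,0,0,-131,251,120,1,0,0,0,-131,251,120,1,0,0,0,-131,251,120,1,0,0,0,-131,251,120,1,0,0,0,-131,251,120,1,0,0,0,-131,251,120,1]
}}

```text
clock: 27.7
position: [0.3662, 0.3132, 0.2605]
ee_rot: [-0.0, -0.001, 1.0, -0.0]
contact_force: [0.1, 0.5, 0.9]
width: 0.0855
gripper_force: 0.0
```

```bash
python3 - <<'E'
from h import *
im,c=grab('wrist'); s=manip.get_state(); print(s['position'],s['clock'])
np.savez('w9.npz',im=im,mtx=c['mtx'],cam_to_world=c['cam_to_world'])
print(proj(c,np.array([.367,.3145,.156])))
im2,_=grab('scene'); 
cv2.imwrite('pics/w9.png',np.hstack([cv2.resize(im,(400,300)),cv2.resize(im2[80:260,180:420],(400,300))]))
E
```

```text
[0.36635862 0.31296596 0.26048218] 27.75
[258.79543592 196.8355361 ]
```

View pics/w9.png

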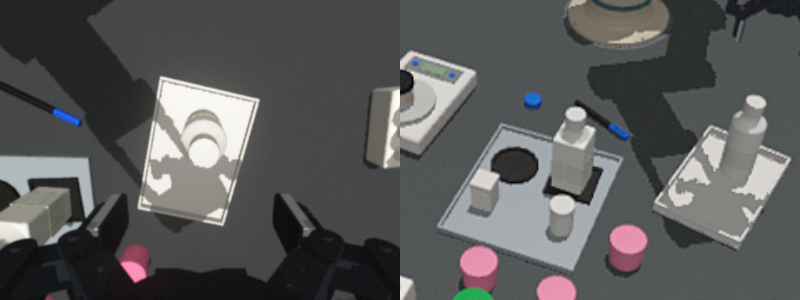

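The square bottle stands in its coaster. The round cap is at about (261,193) in the wrist view. Picking it.

{"api": "jog_arm", "payload": {
  "deltas": [0,0,0,0,2,-40,1,0,0,0,0,2,-75,1,0,0,0,0,2,-100,1,0,0,0,0,2,-115,1,0,0,0,0,2,-122,1,0,0,0,0,2,-122,1,0,0,0,0,2,-122,0,0,0,0,0,2,-122,0,0,0,0,0,2,-122,0,0,0,0,0,2,-122,0,0,0,0,0,2,-122,0,0,0,0,0,2,-122,0,0,0,0,0,2,-122,0]
}}

```text
clock: 29.1
position: [0.3666, 0.3165, 0.1398]
ee_rot: [0.001, -0.002, 1.0, 0.001]
contact_force: [-0.4, -0.1, 5.4]
width: 0.0306
gripper_force: 59.5
```

{"api": "jog_arm", "payload": {
  "deltas": [0,0,0,0,0,8,0,0,0,0,0,0,25,0,0,0,0,0,0,60,0,0,0,0,0,0,100,0,0,0,0,0,0,140,0,0,0,0,0,0,170,0,0,0,0,0,0,180,0,0,0,0,4,-12,180,0,0,0,0,16,-44,180,0,0,0,0,30,-82,180,0,0,0,0,45,-122,180,0,0,0,0,60,-162,180,0,0,0,0,75,-204,180,0,0,0,0,90,-244,180,0,0,0,0,105,-284,180,0,0,0,0,119,-322,180,0,0,0,0,128,-346,180,0,0,0,0,132,-357,180,0,0,0,0,132,-357,180,0,0,0,0,132,-357,180,0]
}}

```text
clock: 31.1
position: [0.4968, -0.0402, 0.3177]
ee_rot: [-0.001, -0.002, 1.0, 0.001]
contact_force: [-0.5, 0.3, -2.5]
width: 0.03
gripper_force: 60.0
```

{"api": "jog_arm", "payload": {
  "deltas": [0,0,0,0,0,-20,0,0,0,0,0,0,-50,0,0,0,0,0,0,-80,0,0,0,0,0,0,-105,0,0,0,0,0,0,-120,0,0,0,0,0,0,-120,0,0,0,0,0,0,-120,0]
}}

```text
clock: 31.8
position: [0.4977, -0.0398, 0.1992]
ee_rot: [0.0, -0.002, 1.0, 0.0]
contact_force: [1.1, -0.2, -1.2]
width: 0.0301
gripper_force: 60.0
```

```bash
python3 - <<'E'
from h import *
im,c=grab('wrist'); s=manip.get_state(); print(s['position'],s['ee_rot'],s['clock'],s['contact_force'])
np.savez('w10.npz',im=im,mtx=c['mtx'],cam_to_world=c['cam_to_world'])
for p in ((.458,-.04,.008),(.499,-.081,.008),(.499,.001,.008)): print(2*(proj(c,np.array(p))-[90,80]))
cv2.imwrite('pics/w10.png',cv2.resize(im[80:330,90:420],(660,500)))
E
```

```text
[ 0.49831087 -0.04018667  0.19985339] [ 8.56932555e-04 -2.31838339e-03  9.99996945e-01 -6.17388519e-06] 31.85 [-0.2184095   0.11113077 -1.94936924]
[333.54057152 106.56911519]
[255.01996055 185.29043039]
[411.16014597 186.05350795]
```

View pics/w10.png

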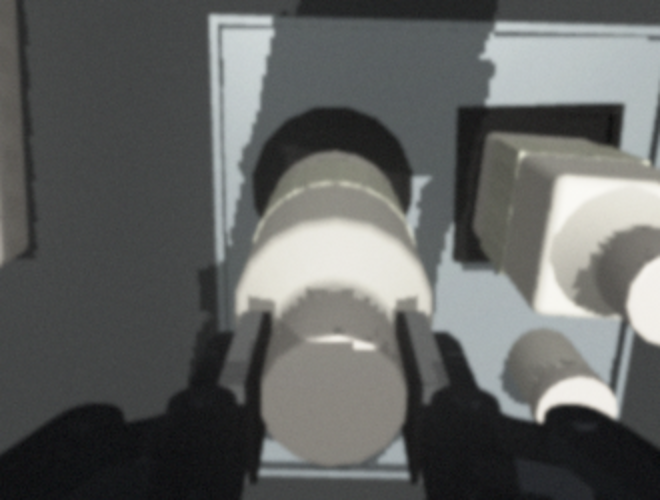

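The coaster edges (top 107, left 253, right 412 in the crop) match the prediction. Lowering.

{"api": "jog_arm", "payload": {
  "deltas": [0,0,0,0.5,0,-15,0,0,0,0,0.5,0,-32,0,0,0,0,0.5,0,-44,0,0,0,0,0.5,0,-51,0,0,0,0,0.5,0,-54,0,0,0,0,0.5,0,-56,0,0,0,0,0.5,0,-57,0,0,0,0,0.5,0,-57,0]
}}

```text
clock: 32.65
position: [0.499, -0.0411, 0.1428]
ee_rot: [0.001, -0.002, 1.0, -0.0]
contact_force: [-0.9, 0.3, 3.2]
width: 0.0304
gripper_force: 60.4
```

Contact. Release and retreat upwards.

{"api": "jog_arm", "payload": {
  "deltas": [0,0,0,0,0,0,0.4,0,0,0,0,0,0,0.8,0,0,0,0,0,0,1,0,0,0,0,0,0,1,0,0,0,0,0,0,1,0,0,0,0,0,15,1,0,0,0,0,0,40,1,0,0,0,0,0,80,1,0,0,0,-30,0,130,1,0,0,0,-30,0,150,1,0,0,0,-30,0,150,1,0,0,0,-30,0,150,1]
}}

```text
clock: 33.85
position: [0.4685, -0.041, 0.2921]
ee_rot: [0.001, -0.002, 1.0, -0.0]
contact_force: [0.1, -1.3, -0.8]
width: 0.0855
gripper_force: 0.0
```

```bash
python3 - <<'E'
from h import *
np.set_printoptions(precision=4,suppress=True)
im,c=grab('wrist'); s=manip.get_state(); print(s['position'],s['clock'])
for p in ((.4989,-.040,.159),(.497,.064,.159)): print(proj(c,np.array(p)))
im2,_=grab('scene')
cv2.imwrite('pics/w11.png',np.hstack([cv2.resize(im,(400,300)),cv2.resize(im2[90:255,120:340],(400,300))]))
E
```

```text
[ 0.468  -0.0409  0.291 ] 33.9
[257.9538 218.6191]
[373.6736 217.0052]
```

View pics/w11.png

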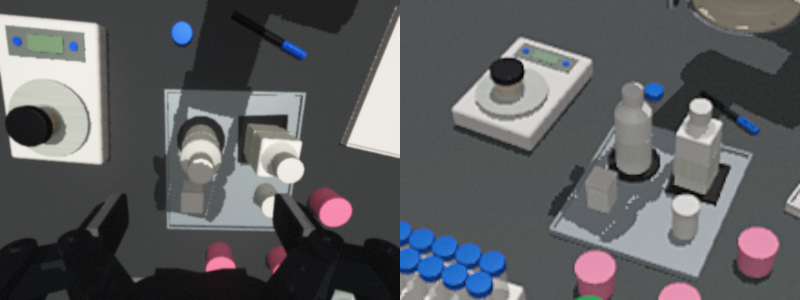

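Both bottles stand upright in their coasters, with caps at wrist (257,215) and (371,218), within about 3 mm of centre. The jar is on the pan and the pots haven't moved.

```bash
python3 -c "
from rig import manip; print(manip.sign_off())"
```

```text
the job is handed in; nothing more can be done
None
```

The job is handed in after about 34 s of robot time: the last pictures show the jar on the balance pan about 4 mm from centre, both bottles upright within about 3 mm of their coaster centres, and the pots undisturbed; sign-off returned no verdict.

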